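# Find the push button that still snaps, latch it and guard it

### The arm

A 6-joint arm with a two-finger parallel gripper is mounted at the origin on the work surface; the furniture and walls round the work are solid. World frame = base frame: x ahead of the robot, y to its left, z up, the work surface at z = 0. Lengths are in mm, angles in degrees, forces in N, time in s.
With the tool pointing down it reaches from about 300 to 850 mm from the base axis. Payload 4.2 kg.
Tool frame: the origin (TCP) lies midway between the tips of the shut fingers; the grasp point (between the pads) lies 19 mm behind it (env.grasp_offset is the distance from the TCP to the grasp point, in mm); z points along the fingers, y is the line along which they close (so a half turn about z gives the same grasp; the last joint's range is limited). The gripper opens to 91 mm and grips with 3 to 60 N. Pads are 32 mm wide; open, the fingers measure 118 mm over their backs; the gripper's body (76 mm by 178 mm) begins 60 mm behind the grasp point.
Start: joints at [-78.438, 18.312, 89.639, -0, 72.044, -1.146], TCP at [126.494, -560.93, 213.976] pointing down, gripper open.
Joint ranges: [-177.97, 177.97], [-48.28, 115.42], [12.27, 149.76], [-77.06, 257.06], [2.81, 150.46], [-146.56, 146.56]. Speed limits (degrees/s): [147.25, 147.25, 180, 180, 180, 180].

### API

Orientations are given as [roll, pitch, yaw] about the fixed x, y, z axes, in that order (R = Rz(yaw) Ry(pitch) Rx(roll)).
In Python, from workcell import env, optics gives the robot as it stands. The module is installed in compiled form; this text tells all that it offers.
- The arm moves only by the tool send_rows, never from a script. Its argument "targets" is a list that holds one entry, the list of rows, each a list of 7 numbers: the turn, a rotation vector about the world's x, y, z scaled (see below), then the shift along the world's x, y, z scaled (see below), then the closure, from -1 (fully open) to 1 (shut). In form: [[[rx, ry, rz, x, y, z, gripper], ...]]. A call has 1 to 12 rows; each row shifts and turns the commanded pose from where the row before left it; what a row does not reach is not made up. The controller multiplies each number of a shift by 0.2 m and each number of a turn by pi/2 rad. A row lasts 1/10 s, in which the tool goes at most 50 mm and 8.59 degrees, less where a joint would pass 70% of its speed; a pose out of reach is approached as far as the arm can. A call with a number of a shift or a turn outside -1 to 1 is refused whole. A call with a gripper value outside its range is refused whole. The fingers move at their own pace and stop on an object; "grip_force" is the grip in N (left out, the last holds). Time passes only in rows, so rows that do not move let the fingers close. It gives the time, the measured TCP pose, the force, the opening and the grip force at its end, in the units of the state.
- env.state(): the state, without advancing time (a new reading comes with each control period).
- optics.grab_frame(name): name is "scene" or "top"; returns (picture, depth): 420x560x3 uint8, red, green, blue; 420x560 float32, mm along the optical axis (not along the pixel's ray), 0 where there is no reading.
- optics.camera_info(name): a dict with "camera_matrix" (3x3 intrinsics, pixels), "k1" (the pictures are not rectified: a ray, as slopes to the right and down, at radius r is drawn at 1 + k1 r^2 times it, then the intrinsics apply), "R" (3x3) and "t" (3): a world point X has camera coordinates R X + t. Camera axes: x right, y down, z forward; pixel columns grow to the right and rows downward; lengths in mm; the calibration is good to about 2 mm. A picture is of the moment at which its call begins. camera_info takes no time and is no camera call.
- env.job_done(): hands the job in; it is judged then, once.
Trained networks look in the newest picture that a camera, given by its name, has taken for a name from the list of things; names that differ only in an ending like _2 or _b are one class to them, and where a whole thing is asked for, a point or a joint stands for the part that bears it (a point fixed in the world has none). Each returns a list of dicts, best first, with "conf" (0 to 1); they miss things now and then, are a little off and sometimes report something else, mostly with a low value. They report only what shows in the picture. A call takes as long as a camera call. They do not tell look-alikes from the thing itself.
- optics.silhouettes(camera, name): "mask" (420x560 bool, what is visible of it) and "at" ([column, row] in pixels, amid what is visible of it).
- optics.place_of(camera, name): "at" ([column, row] in pixels: a listed point, or the origin of a listed thing).
The state is a dict: "time_s": time; "qpos": joint angles; "qvel": joint speeds; "effort": joint torques, N m; "ee_pos": TCP position; "ee_rot": TCP orientation; "force": force on the tool from outside, world axes, zero at the start; "torque": the same for the moment, N m; "gripper_width": finger opening in mm; "gripper_force": force on a finger pad.
Only numpy, scipy, OpenCV 4.12 (cv2) and the standard library are available. Lean on these libraries where they do the work, as an engineer would, in place of code of your own. Each camera call takes 0.05 s, during which the arm holds its last target. There are 200 camera calls.

### The job

Only one of the three push buttons on the station still works. Press them slowly, one at a time, to find the one that snaps down and stays down; let a button that only stays soft come back up without pushing it to its stop, and once the good one has snapped, press no others. Then put the loose square guard over that latched button so that it sits flat on the station, let go of it, and leave the other things on the table undisturbed.

Things in the scene. Friction and masses are not known exactly. Their poses are not given: they have to be found in the camera images.
- station: Low grey push-button enclosure with an aluminium top, fixed to the table, 100 mm (own x) by 330 mm (own y) by 50 mm high; origin at the centre of its underside, z up, flat top 50 mm above the origin. Three identical mushroom buttons stand in a row along its own y, 105 mm apart. A short cable gland sticks out of its +y end. A solid wall stands behind it, at x = 0.57 m.
- station_place0 (a point): Centre of the top of the first (own +y end of the station) button's head when that button is up, 95 mm above the table (45 mm above the station's top). The point is fixed on the station and does not move with the button. Grey mushroom head 56 mm across and 14 mm thick on a 28 mm stem, over a flat collar 60 mm across, 6 mm high. Which button works differs each time and cannot be seen.
- station_place1 (a point): Centre of the top of the middle button's head when that button is up, 95 mm above the table (45 mm above the station's top). The point is fixed on the station and does not move with the button. Grey mushroom head 56 mm across and 14 mm thick on a 28 mm stem, over a flat collar 60 mm across, 6 mm high. Which button works differs each time and cannot be seen.
- station_place2 (a point): Centre of the top of the last (own -y end of the station) button's head when that button is up, 95 mm above the table (45 mm above the station's top). The point is fixed on the station and does not move with the button. Grey mushroom head 56 mm across and 14 mm thick on a 28 mm stem, over a flat collar 60 mm across, 6 mm high. Which button works differs each time and cannot be seen.
- live (a joint): How far (m) the working button is pressed down, 0 = up. Not told in which place. Resistance rises to about 9 N at 3 to 4 mm, then falls to nothing at 8 mm (breakover), where it snaps down by itself to 16 mm and stays latched (head's top then 29 mm above the station's top); stop at 18 mm. Let go earlier it comes back up.
- dull_1 (a joint): How far (m) one of the two worn-out buttons is pressed down, 0 = up. Not told in which place. Soft spring only: about 2 N at first touch, about 4 N at 11 mm, no peak and no snap, comes back up when let go; its stop is at 24 mm.
- dull_2 (a joint): The same for the other worn-out button.
- guard: Loose bare aluminium guard, 120 g, upright on the table beside the station: square cap 82 x 82 x 40 mm, open below (inside 74 x 74, 36 mm deep), on top a grip fin 60 mm long (own x), 16 mm thick (own y), 40 to 84 mm above the origin. Origin: centre of the open underside. Over a latched button it sits flat on the station's top; over one that is up it stands 9 mm proud.
- hood_a: Loose black connector hood, 62 by 117 by 44 mm, lying on the table on the other side of the station from the guard; a bystander. Origin at the centre of its underside.
- tape_1: Loose roll of black tape, 62 mm across, 19 mm high, lying flat to the left of the work; a bystander. Origin at the centre of its underside.
There are look-alikes about, which are no part of the job. Leave any blue or orange look-alike of the guard alone.

How it is judged (in metres and radians):
On the way:
1. the working button has snapped down and is latched (value of joint live above 0.013 m), for 0.2 s.
At the end, for the whole second after the job is handed in: The working button is latched down (past 13 mm), both worn-out buttons are up (under 3 mm), and the guard stands at rest over the latched button: centred on its place within 12 mm, its underside on the station's top within 4 mm, upright within 0.06 rad (value of joint live above 0.013 m and value of joint each of dull_1, dull_2 below 0.003 m and (horizontal distance between guard and station_place0 below 0.012 m or horizontal distance between guard and station_place1 below 0.012 m or horizontal distance between guard and station_place2 below 0.012 m) and z of guard in the frame of station between 0.046 and 0.054 m and angle between guard's own z axis and vertical below 0.06 rad and linear speed of guard below 0.02 m/s); the robot touches nothing.
It fails at once if a worn-out button is pushed to its stop (past 22 mm) (value of joint any of dull_1, dull_2 above 0.022 m).
It fails at once if a button is struck instead of slowly pressed (head pushed down faster than 0.15 m/s before the breakover) (velocity of joint any of dull_1, dull_2 above 0.15 m/s or (velocity of joint live above 0.15 m/s and value of joint live below 0.006 m)).
It fails at once if two buttons are pressed at the same time, or another button is pressed (past 5 mm) while the working one is down ((value of joint live above 0.005 m and value of joint any of dull_1, dull_2 above 0.005 m) or value of joint each of dull_1, dull_2 above 0.005 m).
It fails at once if a bystander (connector hood, tape roll) is moved more than 20 mm (distance of any of hood_a, tape_1 from where it was at the start of the episode above 0.02 m).
It also fails if it takes over 72 s, if anything falls off the work surface, if the arm or the gripper's body presses on something with over 40 N, if the wrist force passes 120 N, or if a joint passes its speed limit or range.

## Working session

There is one attempt and no reset: what is moved stays moved. The work goes in short steps, Python scripts to look and compute and a tool call to move; the robot and the scene stay as the last step left them, time stands still between calls to the robot, and variables do not carry over. Pictures are saved under pics/ and viewed, at most 10 in all, crops included, and the job is handed in when it is done.

Besides the shell and the picture viewer there is one more tool, called after "Request:" as name(argument=value, ...) on one line, values as JSON. send_rows: Moves the arm, as the interface text tells. Its arguments: {"type":"object","properties":{"targets":{"type":"array"},"grip_force":{"type":"number"}},"required":["targets"]}

```bash
mkdir -p pics; cat > h.py <<'E'
import numpy as np, cv2
from workcell import env, optics
def ray(cam,uv):
    c=optics.camera_info(cam);K=np.array(c["camera_matrix"]);k=c["k1"]
    d=np.linalg.inv(K)@[uv[0],uv[1],1];d=d[:2];s=d.copy()
    for _ in range(20): s=d/(1+k*(s@s))
    return np.array(c["R"]),np.array(c["t"]),np.array([s[0],s[1],1])
def at_z(cam,uv,z):
    R,t,d=ray(cam,uv);o=-R.T@t;w=R.T@d
    return o+w*(z-o[2])/w[2]
def at_d(cam,uv,depth):
    R,t,d=ray(cam,uv);return R.T@(d*depth-t)
def cloud(cam,dep,mask=None):
    c=optics.camera_info(cam);K=np.array(c["camera_matrix"]);k=c["k1"]
    v,u=np.nonzero((dep>0)&(mask if mask is not None else True))
    d=np.stack([(u-K[0,2])/K[0,0],(v-K[1,2])/K[1,1]],1);s=d.copy()
    for _ in range(20): s=d/(1+k*(s**2).sum(1,keepdims=True))
    z=dep[v,u];P=np.c_[s*z[:,None],z]
    return (P-np.array(c["t"]))@np.array(c["R"])
E
python3 - <<'E'
from h import *
s=env.state();print(s["ee_pos"],s["ee_rot"],s["time_s"],env.grasp_offset)
for c in("scene","top"):
    p,d=optics.grab_frame(c);cv2.imwrite(f"pics/{c}0.png",p[:,:,::-1])
    np.save(f"{c}0.npy",d)
    for n in("station_place0","station_place1","station_place2","guard","station","hood_a","tape_1"):
        for r in optics.place_of(c,n)[:4]:
            u=r["at"];z=95 if "place" in n else 0
            print(c,n,round(r["conf"],2),np.round(u,1),np.round(at_z(c,u,z),1))
E
```

```text
[ 126.36122633 -560.43151309  213.13040783] [-1.79899788e+02 -8.85301116e-04  1.27063608e+01] 0.0 18.8
scene station_place0 0.81 [283.8 194.1] [419.3 -82.1  95. ]
scene station_place0 0.58 [251.7 203. ] [443.4  15.7  95. ]
scene station_place0 0.56 [305.8 180.3] [ 438.5 -197.6   95. ]
scene station_place1 0.81 [283.8 194.1] [419.3 -82.1  95. ]
scene station_place1 0.58 [251.7 203. ] [443.4  15.7  95. ]
scene station_place1 0.56 [305.8 180.3] [ 438.5 -197.6   95. ]
scene station_place2 0.81 [283.8 194.1] [419.3 -82.1  95. ]
scene station_place2 0.58 [251.7 203. ] [443.4  15.7  95. ]
scene station_place2 0.56 [305.8 180.3] [ 438.5 -197.6   95. ]
scene guard 0.59 [345.6 223. ] [ 294.5 -206.5    0. ]
scene guard 0.48 [344.3 198.7] [ 393.1 -337.6    0. ]
scene guard 0.36 [385.1 208.2] [ 260.7 -365.2    0. ]
scene station 0.7 [282.1 221.8] [433.8 -88.8   0. ]
scene hood_a 0.86 [159.5 291. ] [412.7 326.6   0. ]
scene tape_1 0.71 [149. 341.] [294.6 419.4   0. ]
top station_place0 0.87 [281.2 195.4] [442.2  29.7  95. ]
top station_place0 0.79 [316.8 198.7] [432.6 -82.9  95. ]
top station_place1 0.87 [281.2 195.4] [442.2  29.7  95. ]
top station_place1 0.79 [316.8 198.7] [432.6 -82.9  95. ]
top station_place2 0.87 [281.2 195.4] [442.2  29.7  95. ]
top station_place2 0.79 [316.8 198.7] [432.6 -82.9  95. ]
top guard 0.98 [396.8 253.8] [ 265.3 -356.5    0. ]
top guard 0.82 [346.8 246.5] [ 288.9 -189.2    0. ]
top guard 0.55 [395.6 212.4] [ 404.2 -355.     0. ]
top station 0.92 [312.3 200.9] [440.6 -74.9   0. ]
top station 0.71 [394.  213.8] [ 399.4 -349.4    0. ]
top hood_a 0.9 [189.7 207.4] [415.7 334.    0. ]
top tape_1 0.46 [163.2 242.1] [298.7 419.7   0. ]
```

View pics/scene0.png

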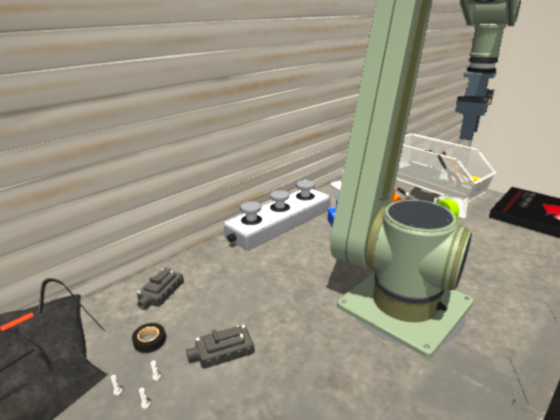

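View pics/top0.png

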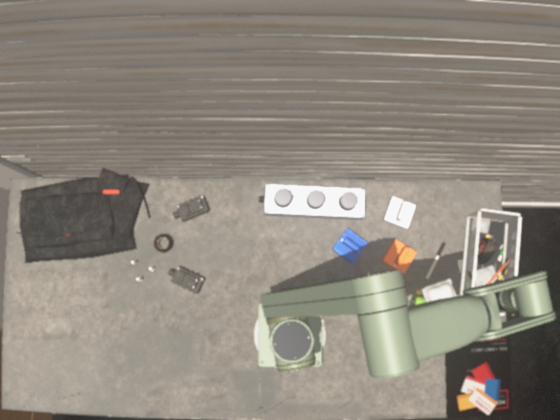

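Top view: the station's buttons are at (283,198), (316,200) and (348,201). Three guard-shaped things: blue (349,245), orange (401,254) and bare aluminium (400,212). The bare one beside the station's −y end fits the description, so I'll confirm it in a crop and measure from depth.

```bash
python3 - <<'E'
from h import *
p,d=optics.grab_frame("top")
cv2.imwrite("pics/crop.png",cv2.resize(p[170:275,250:430][:,:,::-1],None,fx=4.4,fy=4.4,interpolation=cv2.INTER_CUBIC))
P=cloud("top",d)
def rect(Q,n):
    r=cv2.minAreaRect(Q[:,:2].astype(np.float32));print(n,len(Q),"c",np.round(r[0],1),"size",np.round(r[1],1),"ang",round(r[2],1),"z",np.round(np.percentile(Q[:,2],[5,50,95]),1))
def box(x0,x1,y0,y1,z0,z1): 
    return P[(P[:,0]>x0)&(P[:,0]<x1)&(P[:,1]>y0)&(P[:,1]<y1)&(P[:,2]>z0)&(P[:,2]<z1)]
rect(box(360,520,-270,120,42,58),"station top")
Q=box(360,520,-270,120,85,103)
m=Q[:,1]
for a,b in((-30,90),(-135,-30),(-240,-135)): 
    q=Q[(m>a)&(m<b)]
    if len(q): rect(q,"btn");print(np.round(q.mean(0),1), (q.min(0)+q.max(0))/2)
rect(box(330,480,-430,-280,32,50),"guard cap")
rect(box(330,480,-430,-280,70,95),"guard fin")
Q=box(330,480,-430,-280,70,95);print(Q.mean(0))
E
```

```text
station top 2093 c [434.  -72.5] size [341.2 101. ] ang 87.9 z [43.4 50.1 56.4]
btn 230 c [437.8  27.1] size [52.8 50.7] ang 0.5 z [ 87.3  94.9 101.1]
[437.8  27.3  94.7] [437.8800213   27.07679723  93.93737897]
btn 230 c [433.8 -77.9] size [51.7 54.7] ang 46.3 z [ 88.   95.1 100.5]
[434.  -77.4  94.8] [434.42570878 -78.65890335  94.03132575]
btn 232 c [ 429.2 -183.4] size [51.6 56. ] ang 2.5 z [ 88.4  94.1 101.1]
[ 429.4 -182.8   94.3] [ 429.45861244 -183.43048175   94.02485366]
guard cap 484 c [ 398.9 -359.6] size [81.7 85.1] ang 69.6 z [33.8 40.2 46.7]
guard fin 98 c [ 399.9 -358. ] size [16.4 61. ] ang 68.2 z [75.3 83.6 90.1]
[ 399.66759454 -357.93511478   83.18375425]
```

View pics/crop.png

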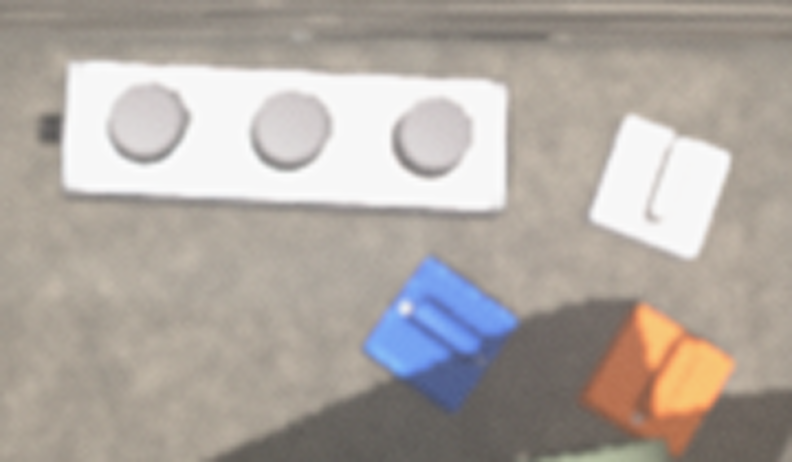

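The bare aluminium piece with the fin (crop 660,185) is the guard: centre about (400,−358), fin yaw about −21.5°. Station yaw is about −2.3°, with buttons at (438,27), (434,−78) and (429,−183). I'll start with the nearest button, fingers shut.

Request:
send_rows(targets=[[[0,0,-0.014,0.126,0.157,0,1],[0,0,-0.014,0.126,0.157,0,1],[0,0,-0.014,0.126,0.157,0,1],[0,0,-0.014,0.126,0.157,0,1],[0,0,-0.014,0.126,0.157,0,1],[0,0,-0.014,0.126,0.157,0,1],[0,0,-0.014,0.126,0.157,0,1],[0,0,-0.014,0.126,0.157,0,1],[0,0,-0.014,0.126,0.157,0,1],[0,0,-0.014,0.126,0.157,0,1],[0,0,-0.014,0.126,0.157,0,1],[0,0,-0.014,0.126,0.157,0,1]]], grip_force=30)

```text
time_s: 2.05
ee_pos: [429.8, -182.7, 214.2]
ee_rot: [180.0, -0.0, -2.5]
force: [1.1, -0.4, 0.2]
gripper_width: 0.6
gripper_force: 0.0
```

Request:
send_rows(targets=[[[0,0,0,0,0,-0.1,1],[0,0,0,0,0,-0.1,1],[0,0,0,0,0,-0.1,1],[0,0,0,0,0,-0.1,1],[0,0,0,0,0,-0.05,1],[0,0,0,0,0,0,1],[0,0,0,0,0,0,1],[0,0,0,0,0,0,1]]])

```text
time_s: 2.85
ee_pos: [429.7, -184.5, 125.0]
ee_rot: [179.9, -0.1, -2.4]
force: [0.7, 0.1, 0.3]
gripper_width: 0.7
gripper_force: 0.0
```

Request:
send_rows(targets=[[[0,0,0,0,0,-0.05,1],[0,0,0,0,0,-0.04,1],[0,0,0,0,0,-0.02,1],[0,0,0,0,0,-0.01,1],[0,0,0,0,0,-0.01,1],[0,0,0,0,0,-0.01,1],[0,0,0,0,0,-0.01,1],[0,0,0,0,0,0,1]]])

```text
time_s: 3.65
ee_pos: [429.0, -184.2, 94.3]
ee_rot: [180.0, -0.0, -2.4]
force: [-0.5, 1.1, 5.3]
gripper_width: 0.3
gripper_force: 2.2
```

Request:
send_rows(targets=[[[0,0,0,0,0,-0.005,1],[0,0,0,0,0,-0.005,1],[0,0,0,0,0,-0.005,1],[0,0,0,0,0,0,1]]])

```text
time_s: 4.05
ee_pos: [429.1, -184.2, 91.8]
ee_rot: [180.0, -0.0, -2.4]
force: [-1.6, 0.7, 8.2]
gripper_width: 0.5
gripper_force: 3.9
```

Request:
send_rows(targets=[[[0,0,0,0,0,-0.005,1],[0,0,0,0,0,-0.005,1],[0,0,0,0,0,0,1]]])

```text
time_s: 4.35
ee_pos: [429.1, -184.2, 89.5]
ee_rot: [180.0, -0.0, -2.4]
force: [-0.4, 0.0, 4.5]
gripper_width: 0.3
gripper_force: 2.3
```

Force peaked at about 8 N and is now falling, so this is the working one. I'll press on through the breakover.

Request:
send_rows(targets=[[[0,0,0,0,0,-0.005,1],[0,0,0,0,0,-0.005,1],[0,0,0,0,0,-0.005,1],[0,0,0,0,0,-0.005,1],[0,0,0,0,0,-0.005,1],[0,0,0,0,0,0,1],[0,0,0,0,0,0,1]]])

```text
time_s: 5.05
ee_pos: [428.9, -184.1, 83.9]
ee_rot: [180.0, 0.0, -2.4]
force: [1.1, 0.1, 0.1]
gripper_width: 0.6
gripper_force: 0.0
```

Request:
send_rows(targets=[[[0,0,0,0,0,0.1,1],[0,0,0,0,0,0.2,1],[0,0,0,0,0,0.2,1],[0,0,0,-0.05,-0.2,0.15,-0.5],[0,0,0,-0.05,-0.2,0,-0.5],[0,0,0,-0.05,-0.2,0,-0.5],[0,0,0,0,-0.2,0,-0.5],[0,0,0,0,0,0,-0.5]]])

```text
time_s: 5.85
ee_pos: [398.9, -347.6, 213.3]
ee_rot: [179.9, -0.0, -2.6]
force: [-0.6, 0.5, -0.2]
gripper_width: 37.5
gripper_force: 0.0
```

```bash
python3 - <<'E'
from h import *
print(env.state()["ee_pos"])
p,d=optics.grab_frame("top");P=cloud("top",d)
cv2.imwrite("pics/c1.png",cv2.resize(p[150:290,230:430][:,:,::-1],None,fx=4,fy=4))
for n,(x,y) in dict(b0=(438,27),b1=(434,-78),b2=(429.4,-183),g=(400,-358)).items():
    q=P[np.hypot(P[:,0]-x,P[:,1]-y)<20];print(n,len(q),np.median(q[:,2]) if len(q) else 0)
E
```

```text
[ 398.92703358 -347.56320187  213.25431661]
b0 123 94.52625515597236
b1 119 94.42460831810648
b2 124 78.44058178601308
g 205 586.9403312061268
```

View pics/c1.png

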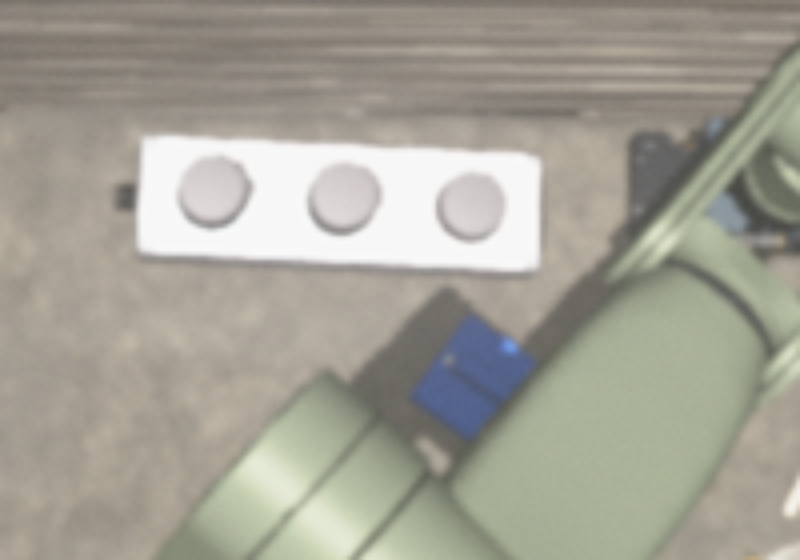

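The button is latched: its head measures 78 mm against 94.5 mm for the other two, and it sits at crop (471,206). Next, the guard.

Request:
send_rows(targets=[[[0,0,-0.07,0.005,-0.025,0,-0.5],[0,0,-0.07,0,-0.025,0,-0.5],[0,0,-0.07,0,0,-0.15,-0.5],[0,0,0,0,0,-0.2,-0.5],[0,0,0,0,0,-0.1,-0.5],[0,0,0,0,0,0,-0.5],[0,0,0,0,0,0,-0.5],[0,0,0,0,0,0,-0.5]]])

```text
time_s: 6.7
ee_pos: [401.1, -353.6, 125.0]
ee_rot: [179.9, -0.2, -21.3]
force: [1.3, 0.3, 0.2]
gripper_width: 68.7
gripper_force: 0.0
```

Request:
send_rows(targets=[[[0,0,0,-0.005,-0.02,-0.1,-0.5],[0,0,0,0,0,-0.1,-0.5],[0,0,0,0,0,-0.1,-0.5],[0,0,0,0,0,-0.05,-0.5],[0,0,0,0,0,-0.025,-0.5],[0,0,0,0,0,0,-0.5],[0,0,0,0,0,0,-0.5],[0,0,0,0,0,0,-0.5]]])

```text
time_s: 7.5
ee_pos: [399.6, -357.8, 49.3]
ee_rot: [180.0, -0.1, -21.3]
force: [0.7, 0.1, -0.3]
gripper_width: 68.6
gripper_force: 0.0
```

Request:
send_rows(targets=[[[0,0,0,0,0,0,0.2],[0,0,0,0,0,0,0.5],[0,0,0,0,0,0,1],[0,0,0,0,0,0,1],[0,0,0,0,0,0,1],[0,0,0,0,0,0,1],[0,0,0,0,0,0,1],[0,0,0,0,0,0,1],[0,0,0,0,0,0,1],[0,0,0,0,0,0,1]]], grip_force=25)

```text
time_s: 8.5
ee_pos: [399.1, -357.4, 48.4]
ee_rot: [180.0, 0.0, -21.3]
force: [-0.3, -1.5, -0.8]
gripper_width: 16.1
gripper_force: 25.0
```

Request:
send_rows(targets=[[[0,0,0,0,0,0.05,1],[0,0,0,0,0,0.15,1],[0,0,0,0,0,0.2,1],[0,0,0,0,0,0.2,1],[0,0,0.035,0.025,0.146,0,1],[0,0,0.035,0.025,0.146,0,1],[0,0,0.035,0.025,0.146,0,1],[0,0,0.035,0.025,0.146,0,1],[0,0,0.035,0.025,0.146,0,1],[0,0,0.035,0.025,0.146,0,1],[0,0,0,0,0,0,1],[0,0,0,0,0,0,1]]])

```text
time_s: 9.7
ee_pos: [429.2, -181.9, 168.9]
ee_rot: [180.0, -0.0, -2.4]
force: [0.3, -0.0, -1.5]
gripper_width: 16.2
gripper_force: 25.0
```

```bash
python3 - <<'E'
from h import *
s=env.state();print(s["ee_pos"],s["ee_rot"],s["gripper_width"])
p,d=optics.grab_frame("scene")
cv2.imwrite("pics/s2.png",cv2.resize(p[90:270,200:400][:,:,::-1],None,fx=3.2,fy=3.2))
E
```

```text
[ 429.15607241 -181.88233443  168.91796616] [ 1.79958965e+02 -3.15194380e-02 -2.35099514e+00] 16.20726005293096
```

View pics/s2.png

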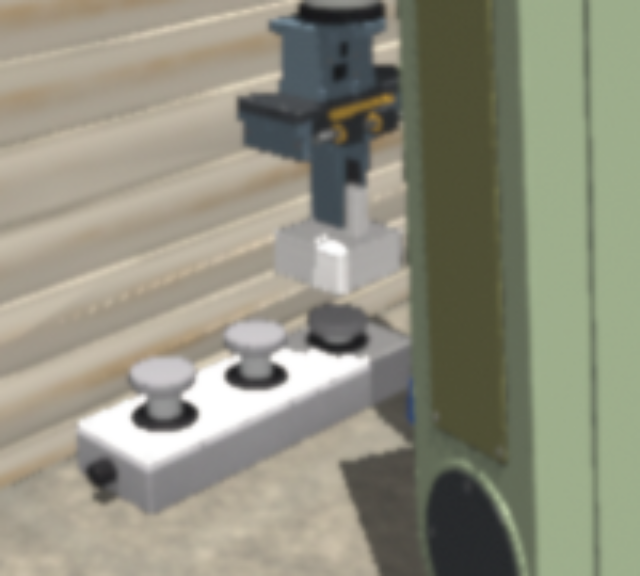

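The guard hangs upright at crop (337,250), directly above the latched button at (337,325). Lowering it, slowly at the end.

Request:
send_rows(targets=[[[0,0,0,0,-0.005,-0.1,1],[0,0,0,0,0,-0.1,1],[0,0,0,0,0,-0.05,1],[0,0,0,0,0,-0.04,1],[0,0,0,0,0,-0.02,1],[0,0,0,0,0,-0.01,1],[0,0,0,0,0,-0.01,1],[0,0,0,0,0,-0.01,1],[0,0,0,0,0,0,1],[0,0,0,0,0,0,1]]])

```text
time_s: 10.75
ee_pos: [429.2, -183.2, 100.6]
ee_rot: [180.0, -0.0, -2.4]
force: [-0.9, 1.0, -2.1]
gripper_width: 16.0
gripper_force: 25.0
```

Request:
send_rows(targets=[[[0,0,0,0,0,-0.005,1],[0,0,0,0,0,-0.005,1],[0,0,0,0,0,0,1]]])

```text
time_s: 11.05
ee_pos: [429.1, -183.2, 98.4]
ee_rot: [180.0, -0.0, -2.4]
force: [0.0, 0.1, -1.3]
gripper_width: 16.3
gripper_force: 25.0
```

Request:
send_rows(targets=[[[0,0,0,0,0,-0.004,1],[0,0,0,0,0,0,1],[0,0,0,0,0,0,1]]])

```text
time_s: 11.35
ee_pos: [429.1, -183.2, 98.3]
ee_rot: [180.0, -0.0, -2.4]
force: [-1.6, 0.7, 5.5]
gripper_width: 15.9
gripper_force: 25.0
```

The guard is seated (5.5 N). Releasing and withdrawing.

Request:
send_rows(targets=[[[0,0,0,0,0,0,0.5],[0,0,0,0,0,0,0.2],[0,0,0,0,0,0,0],[0,0,0,0,0,0,0],[0,0,0,0,0,0,0],[0,0,0,0,0,0.05,0],[0,0,0,0,0,0.1,0],[0,0,0,0,0,0.2,0],[0,0,0,0,0,0.2,0],[0,0,0,-0.1,-0.2,0.1,0],[0,0,0,-0.1,-0.2,0,0],[0,0,0,0,-0.2,0,0]]])

```text
time_s: 12.55
ee_pos: [387.5, -304.1, 229.8]
ee_rot: [179.9, -0.1, -2.4]
force: [1.9, 0.0, -0.3]
gripper_width: 45.5
gripper_force: 0.0
```

Request:
send_rows(targets=[[[0,0,0,-0.1,-0.2,0,0],[0,0,0,-0.1,-0.2,0,0],[0,0,0,0,0,0,0],[0,0,0,0,0,0,0]]])

```text
time_s: 12.95
ee_pos: [348.6, -383.6, 227.9]
ee_rot: [-180.0, -0.0, -2.5]
force: [0.9, 1.0, 0.6]
gripper_width: 45.6
gripper_force: 0.0
```

```bash
python3 - <<'E'
from h import *
s=env.state();print(s["time_s"],s["ee_pos"],s["force"])
p,d=optics.grab_frame("top");P=cloud("top",d)
cv2.imwrite("pics/c3.png",cv2.resize(p[150:290,230:430][:,:,::-1],None,fx=4,fy=4))
for n,(x,y) in dict(b0=(438,27),b1=(434,-78)).items():
    q=P[np.hypot(P[:,0]-x,P[:,1]-y)<20];print(n,np.median(q[:,2]))
Q=P[np.hypot(P[:,0]-429.5,P[:,1]+183)<65]
for a,b in((80,100),(120,145)):
    q=Q[(Q[:,2]>a)&(Q[:,2]<b)];print(cv2.minAreaRect(q[:,:2].astype(np.float32)),np.median(q[:,2]))
E
```

```text
12.95 [ 348.62528236 -383.61734282  227.92718027] [0.94093123 1.02935741 0.5537174 ]
b0 96.03306509848018
b1 94.88485325924881
((430.3741149902344, -183.51031494140625), (83.450439453125, 83.12477111816406), 86.85514068603516) 90.03335868067468
((429.75579833984375, -182.86776733398438), (16.578617095947266, 58.01143264770508), 86.9825439453125) 131.99916058148685
```

View pics/c3.png

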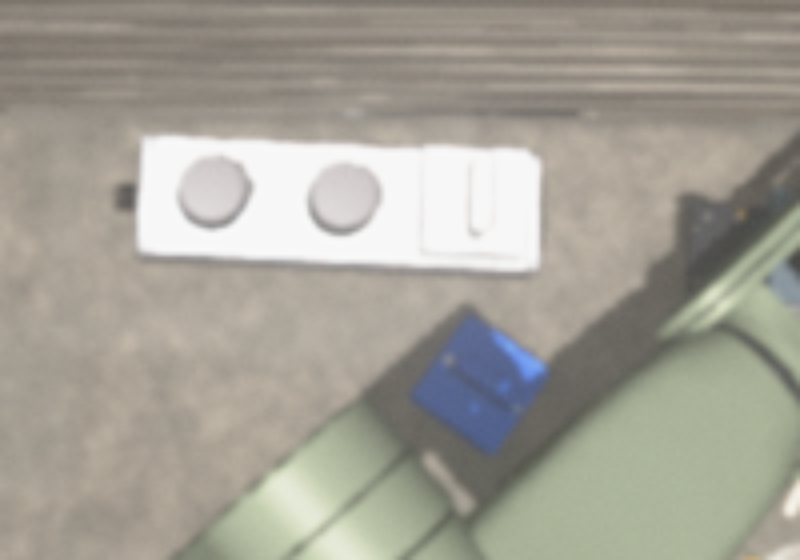

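The guard sits flat over the latched button (crop 475,200): its cap top is at 90 mm and its centre is within about 1 mm of the target. The other two buttons are up, so I'm handing the job in.

```bash
python3 -c "
from workcell import env
print(env.job_done())"
```

```text
the job is handed in; nothing more can be done
None
```

The job is handed in (verdict not shown): the first button I pressed, at the station's −y end (`station_place2`), snapped down and latched; the guard sits flat over it within about 1 mm of centre, and no other button was pressed.

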